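# Tip the bench offcuts into the scrap crate with the locking tilt tray

## Robot

A 6-joint arm with a two-finger parallel gripper is mounted at the origin on the work surface. World frame = base frame: x ahead of the robot, y to its left, z up, the work surface at z = 0. Lengths are in m, angles in rad, forces in N, time in s.
With the tool pointing down it reaches from about 0.275 to 0.875 m from the base axis. Payload 12.5 kg.
Tool frame: the origin (TCP) lies at the very end of the fingers, on their centre line; the grasp point (between the pads) lies 19 mm behind it; x points along the fingers, y is the direction in which the jaws open and shut, and the axes are right-handed (so a half turn about x gives the same grasp; the last joint's range is limited). The gripper opens to 85 mm and grips with 20 to 120 N. Pads are 22 mm wide; open, the fingers measure 114 mm over their backs; the gripper's body (76 mm by 85 mm) begins 54 mm behind the grasp point. The pads swing forward as they close: fully open they stand 13 mm farther back than shut.
Start: joints at [1.073, 0.351, 1.652, -0, 1.139, -0.085], TCP at [0.221, 0.504, 0.231] pointing down, gripper open.
Joint ranges: [-2.75, 2.75], [-0.79, 2.1], [0.01, 2.65], [-1.57, 4.71], [0.07, 3.14], [-2.87, 2.87]. Speed limits (rad/s): [2.22, 2.22, 2.79, 3.14, 3.14, 3.14].

## Interface

Orientations are given as a 3x3 rotation matrix whose columns are the frame's x, y, z axes.
In Python, from bench import manip gives the robot as it stands. Calls block until the motion is done:
- manip.move_ptp(position, orientation): joint-space move of the TCP to a pose.
- manip.move_l(position, attitude=None, max_speed=0.15): straight line of the TCP; attitude=None keeps the orientation; max_speed is the mean speed in m/s.
- manip.move_j(angles): joint-space move.
- manip.set_gripper(opening, effort=None): opening from 0.0 (shut) to 1.0 (fully open); effort is the grip in N (None keeps the last); returns when the fingers have stopped.
- manip.dwell(seconds).
- manip.inverse_kinematics(position, orientation): joint angles nearest the present ones, or None.
- manip.grab_frame(name): name is "side" or "top" or "wrist"; returns (picture, depth): 384x512x3 uint8, red, green, blue; 384x512 float32, m along the optical axis (not along the pixel's ray), 0 where there is no reading.
- manip.get_calibration(name): a dict with "camera_matrix" (3x3 intrinsics, pixels), "R" (3x3) and "t" (3): a world point X has camera coordinates R X + t. Camera axes: x right, y down, z forward; pixel columns grow to the right and rows downward; lengths in m; the calibration is good to about 2 mm. A picture is of the moment at which its call begins: read the wrist's pose just before it. get_calibration takes no time and is no camera call; for the wrist camera it gives the pose at the moment of the call.
A pose or a line that the arm cannot do raises manip.Unreachable and nothing moves.
- manip.sign_off(): hands the job in, once; it reports no verdict.
Trained networks look in the newest picture that a camera, given by its name, has taken for a name from the list of things; names that differ only in an ending like _2 or _b are one class to them, and where a whole thing is asked for, a point or a joint stands for the part that bears it (a point fixed in the world has none). Each returns a list of dicts, best first, with "confidence" (0 to 1); they miss things now and then, are a little off and sometimes report something else, mostly with a low value. They report only what shows in the picture. A call takes as long as a camera call. They do not tell look-alikes from the thing itself.
- manip.look_for(camera, name): "at" ([x, y, z] in m, in world coordinates, good to about 4 mm: the middle of the surface that is visible of it).
Readings, each from a call of its own:
- manip.current_time(): time.
- manip.current_qpos(): joint angles.
- manip.current_joint_vel(): joint speeds.
- manip.current_joint_torque(): joint torques, N m.
- manip.current_ee_pos(): TCP position.
- manip.current_tcp_rot(): TCP orientation.
- manip.current_force(): force on the tool from outside, world axes, zero at the start.
- manip.current_ft_torque(): the same for the moment, N m.
- manip.current_grip_width(): opening from 0.0 (shut) to 1.0 (fully open).
Only numpy, scipy, OpenCV 4.12 (cv2) and the standard library are available. Lean on these libraries where they do the work, as an engineer would, in place of code of your own. Each camera call takes 0.05 s, during which the arm holds its last target. There are 200 camera calls.

## Task

Clear every wooden offcut off the bench: lay them all in the hinged tilt tray while it is down, fit the black square-bored T-key fully onto the latch's square shaft and turn it a quarter turn clockwise to unlock the tray. Then lift the tray by its free-edge handle until all the offcuts have slid out into the grey crate, and lower it gently all the way down, not letting it drop. Finish by turning the key back to lock the tray, leaving the key on the shaft, all the offcuts in the crate, and the other things on the bench where they are.

Things in the scene. Friction and masses are not known exactly. Their poses are not given: they have to be found in the camera images.
- tray_hinge (a point): Middle of the tray's hinge axis on the fixed plywood stand, 110 mm above the table. z up, x along the hinge axis, y level from the hinge towards the tray's free edge; the crate lies on the -y side. The whole station (stand, tray, latch post, crate) has another place and yaw in every run but is fixed.
- tray (a joint): Angle of the tray about its hinge, rad: 0 = down and level on its stand, grows as the free edge is lifted, stop at 1.1. The 0.55 kg tray has a lightly damped hinge and falls back if let go. Wood starts to slide on it at 0.47 to 0.62 rad; by 0.9 rad all has slid out over the hinge side.
- tray_floor (a point): Centre of the tray floor's upper face, 97 mm from the hinge axis; moves with the tray; axes as tray_hinge when down, then 116 mm above the table. Aluminium tray, inside 228 (x) by 194 mm (y), floor and walls 6 mm thick, walls rise 30 mm above the floor on three sides; open on the hinge side (-y).
- tray_handle (a point): Middle of the tray's free-edge handle: dark round bar 12 mm thick, 100 mm long along the tray's x, with an arm at each end, bar axis 45 mm out from the end wall. Moves with the tray: 245 mm from the hinge axis in y, 20 mm above it, 50 mm to +x of the tray's middle (130 mm above the table when down).
- shaft_seat (a point): Foot of the latch's upright square steel shaft, on its axis, on top of the round collar where the key comes to rest, 134.5 mm above the table; on a dark post at the tray's free edge, 80 mm to -x of its middle. Turns with the shaft. Shaft 15 mm square, sides along x and y, 30 mm tall plus a 6 mm tapered tip. A tongue below the collar reaches 49 mm along -y, over the tray's lug when locked.
- latch (a joint): Angle of the latch shaft, rad: 0 = locked (tongue over the tray's lug, the tray cannot be lifted), grows as it is turned clockwise seen from above, stop at 1.6; from about 1.2 the tongue is clear of the tray. It stays where it is left (friction 0.08 N m). Starts between 0 and 0.1. Locked means below 0.2.
- key: Black T-key standing on the bench, 0.12 kg. Origin at the centre of its underside, z up. Square hub 34 mm wide, 40 mm tall, sides along x and y; in its underside a square bore 17.4 mm wide, 37 mm deep, parallel to the hub: fits the shaft four ways round, with about 0.17 rad of play. On top an upright wing to grip: 72 mm along x, 14 mm thick, from 40 to 76 mm above the underside.
- crate_in (a point): Centre of the inner floor of the grey plastic scrap crate, open above, fixed to the station on the -y side of the hinge; 6 mm above the table; axes as tray_hinge. Outside 270 (x) by 220 (y) by 70 mm tall, walls 6 mm.
- offcut_a: Wooden offcut, a plain pale batten 95 x 40 x 22 mm, about 60 g. Its origin is the centre of its underside, x along its length, y across, z up. Two to four of the four offcuts are there in a given run; an absent one reads None throughout.
- offcut_b: Wooden offcut of darker stepped moulding 90 x 40 mm: lower part 40 mm wide and 18 mm high, on it a 22 mm wide, 12 mm high rib along the middle (30 mm in all), about 60 g. Its origin is the centre of its underside, x along its length, y across, z up. Two to four of the four offcuts are there in a given run; an absent one reads None throughout.
- offcut_c: Wooden offcut, a plywood strip 95 x 44 x 18 mm, about 50 g. Its origin is the centre of its underside, x along its length, y across, z up. Two to four of the four offcuts are there in a given run; an absent one reads None throughout.
- offcut_d: Wooden offcut, a pale notched block 80 x 36 mm: 20 mm high in the middle, 32 mm high over the last 24 mm at both ends, about 60 g. Its origin is the centre of its underside, x along its length, y across, z up. Two to four of the four offcuts are there in a given run; an absent one reads None throughout.
- can_1: Bystander: upright grey-blue spray can, 65 mm across, 185 mm tall; origin at the centre of its underside.
- can_2: Bystander: second such spray can, with a black cap.
- jar: Bystander: small glass paint jar with a white lid, 40 mm across, 45 mm tall, standing among the offcuts; origin at the centre of its underside.
- tape: Bystander: black tape measure with a yellow disc, 70 x 55 x 34 mm; origin at the centre of its underside.
- scraper: Bystander: scraper with a long handle, about 200 mm, lying on the bench; origin at its middle.
- ruler: Bystander: flat steel ruler, 200 x 30 x 5 mm, origin at the centre of its underside.
Not all that is in view belongs to the job. What is shaped like the offcut_b but red is not meant. What is shaped like the key but red is not meant.

How it is judged:
On the way, in this order (a step that is already met when the one before it is completed fails the run):
1. All the offcuts lie in the lowered tray, with the key fitted on the shaft and the latch turned to unlocked (in any order) (x of offcut_a in the frame of tray_floor between -0.115 and 0.115 m and y of offcut_a in the frame of tray_floor between -0.115 and 0.115 m and z of offcut_a in the frame of tray_floor between -0.02 and 0.06 m and x of offcut_b in the frame of tray_floor between -0.115 and 0.115 m and y of offcut_b in the frame of tray_floor between -0.115 and 0.115 m and z of offcut_b in the frame of tray_floor between -0.02 and 0.06 m and x of offcut_c in the frame of tray_floor between -0.115 and 0.115 m and y of offcut_c in the frame of tray_floor between -0.115 and 0.115 m and z of offcut_c in the frame of tray_floor between -0.02 and 0.06 m and x of offcut_d in the frame of tray_floor between -0.115 and 0.115 m and y of offcut_d in the frame of tray_floor between -0.115 and 0.115 m and z of offcut_d in the frame of tray_floor between -0.02 and 0.06 m and horizontal distance between key and shaft_seat below 0.005 m and z of key in the frame of shaft_seat below 0.006 m and angle between key's own z axis and vertical below 0.12 rad and value of joint tray below 0.06 rad and value of joint latch above 1.15 rad), for 0.2 s.
2. The tray is lifted by its free edge (value of joint tray above 0.5 rad), for 0.1 s.
3. All the offcuts are in the crate and the tray is down again (x of offcut_a in the frame of crate_in between -0.131 and 0.131 m and y of offcut_a in the frame of crate_in between -0.106 and 0.106 m and z of offcut_a in the frame of crate_in between -0.02 and 0.085 m and linear speed of each of offcut_a, offcut_b, offcut_c, offcut_d below 0.05 m/s and x of offcut_b in the frame of crate_in between -0.131 and 0.131 m and y of offcut_b in the frame of crate_in between -0.106 and 0.106 m and z of offcut_b in the frame of crate_in between -0.02 and 0.085 m and x of offcut_c in the frame of crate_in between -0.131 and 0.131 m and y of offcut_c in the frame of crate_in between -0.106 and 0.106 m and z of offcut_c in the frame of crate_in between -0.02 and 0.085 m and x of offcut_d in the frame of crate_in between -0.131 and 0.131 m and y of offcut_d in the frame of crate_in between -0.106 and 0.106 m and z of offcut_d in the frame of crate_in between -0.02 and 0.085 m and value of joint tray below 0.04 rad), for 0.2 s.
At the end, for the whole second after the job is handed in: Every offcut present at rest inside the crate (origin under 85 mm above its floor); tray down (under 0.04 rad); latch locked (under 0.2 rad); key seated on the shaft (5 mm from its axis, 6 mm from the collar, upright within 0.12 rad) (all of step 3 and horizontal distance between key and shaft_seat below 0.005 m and z of key in the frame of shaft_seat below 0.006 m and angle between key's own z axis and vertical below 0.12 rad and value of joint latch below 0.2 rad); the robot touches nothing.
It fails at once if the tray drops or is lowered fast: it swings down faster than 1.6 rad/s (velocity of joint tray below -1.6 rad/s).
It fails at once if a bystander is moved more than 60 mm or a can or the jar is knocked over (distance of any of can_1, can_2, jar, tape, scraper, ruler from where it was at the start of the episode above 0.06 m or angle between any of can_1, can_2, jar's own z axis and vertical above 0.7 rad).
Of offcut_a, offcut_b, offcut_c, offcut_d only 2 to 4 are there at a start; the rules pass over those that are not, and their reading is None.
At some moment in a run one of offcut_a, offcut_b, offcut_c, offcut_d may be knocked a few centimetres aside while the robot is not near it.
It also fails if it takes over 208 s, if anything falls off the work surface, if the arm or the gripper's body presses on something with over 40 N, if the wrist force passes 120 N, or if a joint passes its speed limit or range.

## Working session

There is one attempt and no reset: what is moved stays moved. The work goes in short steps, each a Python script; the robot and the scene stay as the last script left them, time stands still between calls to the robot, and variables do not carry over. Pictures are saved under pics/ and viewed, about 12 in all and at most 16, crops included, and the job is handed in when it is done.

```bash
ls; mkdir -p pics
python3 - <<'E'
from bench import manip
import cv2,numpy as np
for n in ["side","top"]:
    p,d=manip.grab_frame(n); cv2.imwrite(f"pics/{n}0.png",p[:,:,::-1]); np.save(f"{n}0.npy",d)
    c=manip.get_calibration(n); print(n,c["camera_matrix"].round(1).tolist(),c["R"].round(3).tolist(),c["t"].round(3).tolist())
    for k in ["tray","tray_handle","shaft_seat","key","crate_in","offcut_a","offcut_b","offcut_c","offcut_d","jar","can_1","tape"]:
        r=manip.look_for(n,k); print(k,[(np.round(x["at"],3).tolist(),round(x["confidence"],2)) for x in r[:4]])
print(manip.current_time())
E
```

```text
pics
side [[474.6, 0.0, 246.8], [0.0, 474.6, 190.0], [0.0, 0.0, 1.0]] [[0.999, -0.05, -0.0], [-0.028, -0.55, -0.835], [0.041, 0.834, -0.551]] [-0.57, 0.066, 1.517]
tray [([0.518, 0.225, 0.115], 0.84)]
tray_handle [([0.519, 0.228, 0.115], 0.86)]
shaft_seat [([0.433, 0.361, 0.132], 0.48), ([0.839, -0.122, 0.005], 0.25)]
key [([0.444, -0.242, 0.052], 0.96), ([0.515, -0.539, 0.044], 0.78), ([0.517, 0.014, 0.019], 0.5)]
crate_in [([0.52, 0.012, 0.018], 0.64), ([0.443, -0.239, 0.051], 0.53)]
offcut_a [([0.325, -0.188, 0.014], 0.97), ([0.574, -0.246, 0.024], 0.84), ([0.562, -0.379, 0.024], 0.74)]
offcut_b [([0.325, -0.188, 0.014], 0.97), ([0.574, -0.246, 0.024], 0.84), ([0.562, -0.379, 0.024], 0.74)]
offcut_c [([0.325, -0.188, 0.014], 0.97), ([0.574, -0.246, 0.024], 0.84), ([0.562, -0.379, 0.024], 0.74)]
offcut_d [([0.325, -0.188, 0.014], 0.97), ([0.574, -0.246, 0.024], 0.84), ([0.562, -0.379, 0.024], 0.74)]
jar [([0.499, -0.304, 0.034], 0.76)]
can_1 [([0.693, -0.368, 0.104], 0.73), ([0.734, -0.238, 0.146], 0.58)]
tape [([0.352, -0.325, 0.031], 0.95)]
top [[419.9, 0.0, 258.2], [0.0, 419.9, 
[... 383 characters left out ...]
0.226, 0.071], 0.52)]
crate_in [([0.528, -0.002, 0.011], 0.65), ([0.523, 0.226, 0.117], 0.58)]
offcut_a [([0.566, -0.366, 0.024], 0.87), ([0.573, -0.231, 0.029], 0.83), ([0.325, -0.176, 0.027], 0.57)]
offcut_b [([0.566, -0.366, 0.024], 0.87), ([0.573, -0.231, 0.029], 0.83), ([0.325, -0.176, 0.027], 0.57)]
offcut_c [([0.566, -0.366, 0.024], 0.87), ([0.573, -0.231, 0.029], 0.83), ([0.325, -0.176, 0.027], 0.57)]
offcut_d [([0.566, -0.366, 0.024], 0.87), ([0.573, -0.231, 0.029], 0.83), ([0.325, -0.176, 0.027], 0.57)]
jar [([0.501, -0.294, 0.045], 0.44)]
can_1 [([0.722, -0.205, 0.154], 0.78), ([0.684, -0.332, 0.156], 0.62), ([0.504, -0.295, 0.045], 0.39)]
tape [([0.351, -0.299, 0.032], 0.93)]
1.3
```

View pics/top0.png

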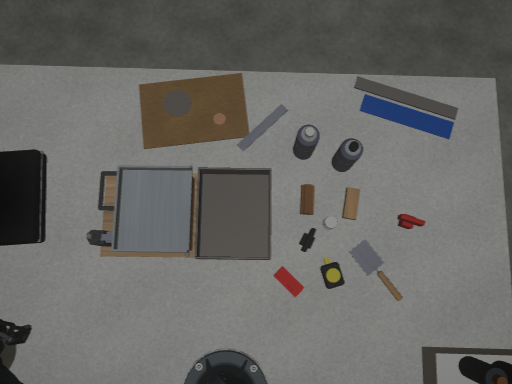

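View pics/side0.png

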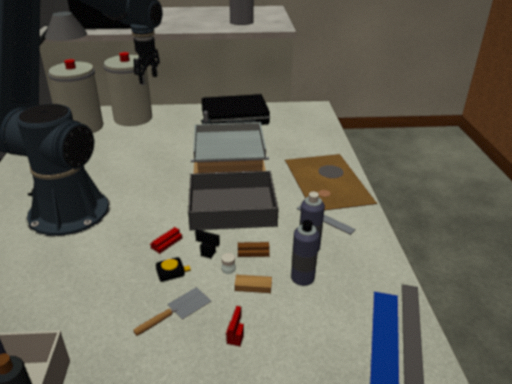

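Top view: tray centre (153,210), crate (233,213), black key (308,239), brown moulding offcut_b (307,199), pale offcut (351,203), jar (330,223). The red moulding (289,281) and the red key (411,221) are decoys. That leaves two offcuts present. Next I fit poses from the depth cloud.

```bash
cat > h.py <<'E'
from bench import manip
import cv2,numpy as np
DOWN=np.array([0,0,-1.])
def rot(a):
    "tool down, jaw axis y at world angle a (mod pi), choose yaw"
    y=np.array([np.cos(a),np.sin(a),0]); return np.c_[DOWN,y,np.cross(DOWN,y)]
def cloud(n,save=None):
    c=manip.get_calibration(n); p,d=manip.grab_frame(n)
    if save: cv2.imwrite(f"pics/{save}.png",p[:,:,::-1])
    K=c["camera_matrix"]; v,u=np.mgrid[:384,:512]
    X=np.stack([(u-K[0,2])/K[0,0]*d,(v-K[1,2])/K[1,1]*d,d],-1)
    W=(X-c["t"])@c["R"]; W[d<=0]=np.nan
    return p,W
def sel(W,x0,x1,y0,y1,z0,z1):
    return (W[...,0]>x0)&(W[...,0]<x1)&(W[...,1]>y0)&(W[...,1]<y1)&(W[...,2]>z0)&(W[...,2]<z1)
def rect(P):
    "centre, (long,short), angle of the long side in [-pi/2,pi/2)"
    (cx,cy),(w,h),a=cv2.minAreaRect((P[:,:2]*1000).astype(np.float32)); a=np.radians(a)
    if h>w: w,h,a=h,w,a+np.pi/2
    return np.round([cx/1000,cy/1000,w/1000,h/1000,(a+np.pi/2)%np.pi-np.pi/2,np.median(P[:,2])],4),len(P)
E
python3 - <<'E'
from h import *
p,W=cloud("top")
def f(n,*b): 
    m=sel(W,*b); print(n,rect(W[m]),p[m].mean(0).round())
print("table",np.nanmedian(W[330,100:180,2]))
f("b",.52,.63,-.27,-.19,.022,.05)
f("b low",.52,.63,-.27,-.19,.010,.05)
f("pale",.50,.63,-.41,-.335,.010,.05)
f("key wing",.40,.50,-.28,-.18,.06,.09)
f("jar",.46,.54,-.33,-.26,.035,.06)
f("tray walls",.35,.68,.10,.345,.135,.16)
f("crate",.35,.68,-.13,.105,.06,.08)
f("shaft",.40,.47,.32,.42,.155,.19)
f("post",.40,.47,.32,.42,.12,.19)
f("handle",.48,.66,.345,.42,.115,.15)
f("jar",.46,.54,-.33,-.26,.035,.06)
c=manip.get_calibration("wrist");C=-c["R"].T@c["t"]; print("wrist cam in tool", manip.current_tcp_rot().T@(C-manip.current_ee_pos()), (manip.current_tcp_rot().T@c["R"].T).round(2).tolist())
E
```

```text
table -0.0012768245002279135
b (array([ 0.5772, -0.2324,  0.091 ,  0.0376, -0.0529,  0.029 ]), 227) [87. 64. 45.]
b low (array([ 0.5767, -0.2332,  0.0915,  0.0406, -0.0225,  0.026 ]), 390) [87. 65. 48.]
pale (array([ 0.5682, -0.3683,  0.0956,  0.0412, -0.1391,  0.0214]), 430) [116.  95.  72.]
key wing (array([ 0.449 , -0.232 ,  0.0716,  0.0138, -0.4349,  0.0748]), 127) [40. 40. 38.]
jar (array([ 0.5048, -0.2994,  0.0357,  0.0335, -0.0966,  0.0444]), 120) [137. 138. 137.]
tray walls (array([0.5181, 0.2263, 0.2408, 0.2343, 0.0131, 0.1441]), 688) [89. 92. 93.]
crate (array([ 0.5223, -0.0103,  0.2683,  0.2208,  0.0224,  0.0685]), 718) [75. 73. 70.]
shaft (array([0.4353, 0.3662, 0.0148, 0.0143, 1.5526, 0.1652]), 41) [68. 68. 69.]
post (array([ 0.4353,  0.352 ,  0.0625,  0.036 , -1.5492,  0.1323]), 237) [65. 66. 69.]
handle (array([ 0.5661,  0.3563,  0.1101,  0.0222, -0.0028,  0.1333]), 196) [54. 55. 54.]
jar (array([ 0.5048, -0.2994,  0.0357,  0.0335, -0.0966,  0.0444]), 120) [137. 138. 137.]
wrist cam in tool [-0.14096816  0.00021381 -0.08008642] [[-0.0, -0.31, 0.95], [1.0, 0.0, 0.0], [-0.0, 0.95, 0.31]]
```

```bash
cat >> h.py <<'E'
def go(x,y,z,a): manip.move_ptp([x,y,z],rot(a))
def near_pi2(a): return a+np.pi/2 if a<np.pi/2 else a-np.pi/2
def state(s): print(s,"t",round(manip.current_time(),1),"tcp",np.round(manip.current_ee_pos(),4),"w",round(manip.current_grip_width(),3),"F",np.round(manip.current_force(),1))
E
python3 - <<'E'
from h import *
go(.56,-.30,.28,np.pi/2); state("above")
p,W=cloud("wrist","w1")
print(manip.current_qpos().round(2))
for n,b in dict(b=(.52,.63,-.28,-.18,.010,.05),rib=(.52,.63,-.28,-.18,.026,.05),a=(.50,.64,-.42,-.33,.010,.05),key=(.40,.50,-.29,-.18,.06,.09),jar=(.46,.54,-.34,-.26,.035,.06)).items():
    m=sel(W,*b); print(n,rect(W[m]) if m.sum()>5 else None)
E
```

```text
above t 4.4 tcp [ 0.5603 -0.2994  0.28  ] w 1.0 F [0.1 0.3 0.2]
[-0.56  0.47  1.36  0.    1.32 -2.14]
b (array([ 0.5759, -0.2289,  0.0903,  0.0402, -0.0281,  0.0272]), 2254)
rib (array([ 0.5758, -0.2288,  0.0897,  0.0226, -0.0258,  0.0282]), 1266)
a (array([ 0.5675, -0.3643,  0.0952,  0.0403, -0.1418,  0.0202]), 2425)
key (array([ 0.4485, -0.2283,  0.0721,  0.0144, -0.4359,  0.0738]), 1213)
jar (array([ 0.5048, -0.2968,  0.0353,  0.0353,  0.0053,  0.0432]), 823)
```

View pics/w1.png

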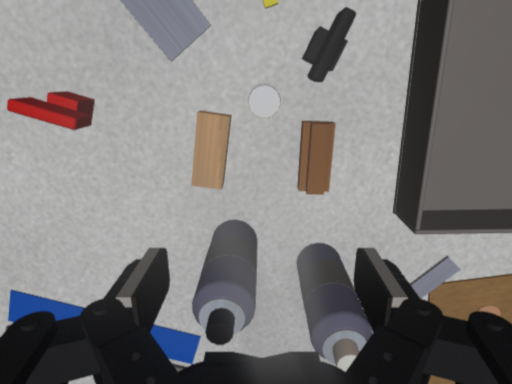

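```bash
cat >> h.py <<'E'
C=np.array([.518,.212]); YAW=.015
def st(dx,dy): c,s=np.cos(YAW),np.sin(YAW); return C+[c*dx-s*dy,s*dx+c*dy]
def best(x,y,z,a):
    "of the two equal grasps the one with the last joint nearest the middle"
    q=[(abs(j[5]),b) for b in (a,a-np.pi) if (j:=manip.inverse_kinematics([x,y,z],rot(b))) is not None]
    print("j6 options",[(round(u,2),round(v,2)) for u,v in q]); return min(q)[1]
def pick(x,y,a,z=.004,up=.22):
    go(x,y,.13,a); manip.move_l([x,y,z],max_speed=.1); manip.set_gripper(0,50); state("gripped")
    manip.move_l([x,y,up],max_speed=.2); state("up")
def place(x,y,a,z):
    a=best(x,y,z+.1,a); go(x,y,z+.11,a); manip.move_l([x,y,z],max_speed=.08); state("placed"); manip.set_gripper(1); manip.move_l([x,y,z+.14],max_speed=.2)
E
python3 - <<'E'
from h import *
pick(.5675,-.3643,-.1418+np.pi/2)
x,y=st(.055,-.003); place(x,y,YAW+np.pi/2,.123); state("done")
p,W=cloud("wrist","w2"); np.save("w2.npy",W)
def f(n,*b):
    m=sel(W,*b); print(n,rect(W[m]) if m.sum()>5 else None)
f("a",.5,.63,.13,.29,.128,.143); f("shaft",.40,.47,.32,.42,.155,.19); f("handle",.48,.66,.352,.42,.115,.15); f("walls",.35,.68,.08,.335,.140,.16)
E
```

```text
gripped t 7.1 tcp [ 0.5677 -0.3645  0.0044] w 0.454 F [-0.   1.   3.5]
up t 8.3 tcp [ 0.567  -0.364   0.2186] w 0.453 F [-1.2 -0.1 -0.1]
j6 options [(np.float64(1.31), 1.59), (np.float64(1.83), -1.56)]
placed t 11.9 tcp [0.5733 0.2099 0.1235] w 0.456 F [-0.4 -0.5 -1. ]
done t 13.3 tcp [0.5725 0.2097 0.2617] w 1.002 F [-0.5 -0.2  0.1]
a (array([0.578 , 0.2387, 0.1053, 0.0972, 0.0145, 0.1362]), 5018)
shaft (array([0.4412, 0.37  , 0.0135, 0.0033, 1.5538, 0.1606]), 117)
handle (array([ 0.5648,  0.3611,  0.1102,  0.018 , -0.0006,  0.1332]), 2009)
walls (array([ 0.5386,  0.2165,  0.2053,  0.1995, -1.5558,  0.1441]), 4183)
```

View pics/w2.png

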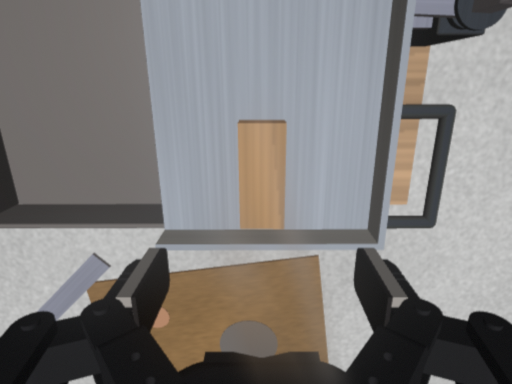

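The pale offcut lies flat in the tray at (262,175), with the handle at (435,165). Next is offcut_b, measured again first.

Run:
```python
from h import *
go(.56,-.28,.26,np.pi/2)
p,W=cloud("wrist","w3")
m=sel(W,.49,.66,-.285,-.16,.010,.05); r=rect(W[m])[0]; print(r)
k=sel(W,.40,.50,-.29,-.17,.06,.09); print("key",rect(W[k]))
if abs(r[2]-.09)<.006 and abs(r[3]-.04)<.005 :
    pick(r[0],r[1],near_pi2(r[4]),.003)
    x,y=st(-.052,-.003); place(x,y,YAW+np.pi/2,.122); state("done")
    go(.49,.21,.33,np.pi/2) if manip.inverse_kinematics([.49,.21,.33],rot(np.pi/2)) is not None else None
    cloud("wrist","w4")
```

```text
[ 0.5562 -0.2464  0.1308  0.0771 -0.0035  0.0274]
key (array([ 0.4486, -0.2283,  0.0719,  0.0142, -0.4335,  0.0738]), 1312)
```

Run:
```python
from h import *
p,W=cloud("wrist","w3")
m=sel(W,.528,.66,-.285,-.16,.010,.05); r=rect(W[m])[0]; print(r)
if abs(r[2]-.09)<.006 and abs(r[3]-.04)<.005 :
    pick(r[0],r[1],near_pi2(r[4]),.003)
    x,y=st(-.052,-.003); place(x,y,YAW+np.pi/2,.122); state("done")
    go(.47,.27,.33,np.pi/2)
    cloud("wrist","w4")
```

```text
[ 0.5763 -0.2289  0.0907  0.0402 -0.0279  0.0273]
gripped t 17.7 tcp [ 0.5766 -0.229   0.0034] w 0.453 F [-0.5  0.1  4.9]
up t 18.9 tcp [ 0.5758 -0.2287  0.2187] w 0.453 F [ 0.4 -0.9 -0.6]
j6 options [(np.float64(1.26), 1.59), (np.float64(1.88), -1.56)]
placed t 22.1 tcp [0.4663 0.2083 0.1224] w 0.455 F [ 0.1  0.5 -0.5]
done t 23.5 tcp [0.4655 0.208  0.2609] w 1.002 F [ 0.1  0.6 -0.1]
```

View pics/w4.png

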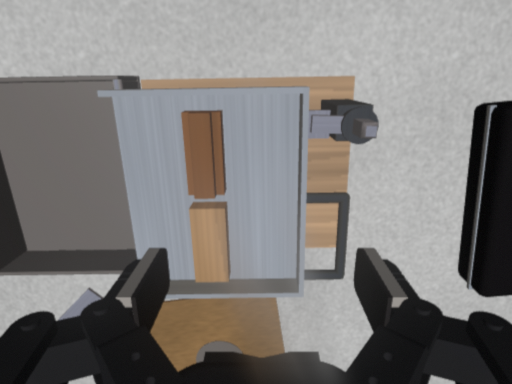

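Both offcuts lie in the tray, b at (203,153) and a at (210,240). The latch shaft shows at (366,128). Now I look at the shaft and then the key from close by, in the orientation used for handling each.

Run:
```python
from h import *
def f(W,n,*b):
    m=sel(W,*b); print(n,rect(W[m]) if m.sum()>5 else None)
go(.435,.366,.31,YAW+np.pi/2); state("over shaft"); 
p,W=cloud("wrist","w5"); np.save("w5.npy",W); cv2.imwrite("pics/w5c.png",cv2.resize(p[60:280,130:400,::-1],None,fx=2,fy=2))
f(W,"shaft>.155",.40,.47,.32,.42,.155,.19); f(W,"top>.163",.40,.47,.32,.42,.1635,.19); f(W,"handle",.48,.66,.352,.42,.115,.15); f(W,"collar",.41,.46,.32,.42,.127,.140)
print(W[sel(W,.40,.47,.32,.42,.155,.19)][:,2].max())
p,W2=cloud("top"); f(W2,"top cam shaft",.40,.47,.32,.42,.155,.19)
go(.4486,-.2283,.22,-.4335+np.pi/2)
p,W=cloud("wrist","w6"); f(W,"key",.40,.50,-.29,-.17,.06,.09); f(W,"hub",.40,.50,-.28,-.17,.03,.044)
```

```text
over shaft t 24.5 tcp [0.4346 0.3657 0.3087] w 0.999 F [ 0.4 -0.1 -0.5]
shaft>.155 (array([0.4351, 0.3717, 0.0157, 0.0149, 0.0036, 0.1673]), 289)
top>.163 (array([0.4349, 0.3717, 0.0148, 0.0144, 1.5592, 0.1681]), 235)
handle (array([0.5636, 0.3604, 0.1098, 0.0179, 0.0174, 0.1333]), 985)
collar (array([0.4347, 0.3568, 0.0674, 0.038 , 1.5455, 0.1321]), 1199)
0.17049381467302194
top cam shaft (array([0.4354, 0.3664, 0.0146, 0.0143, 1.5551, 0.1651]), 38)
key (array([ 0.4482, -0.2278,  0.0711,  0.0139, -0.4368,  0.0739]), 1151)
hub (array([ 0.4632, -0.2374,  0.1067,  0.0367, -0.5538,  0.0383]), 624)
```

View pics/w5c.png

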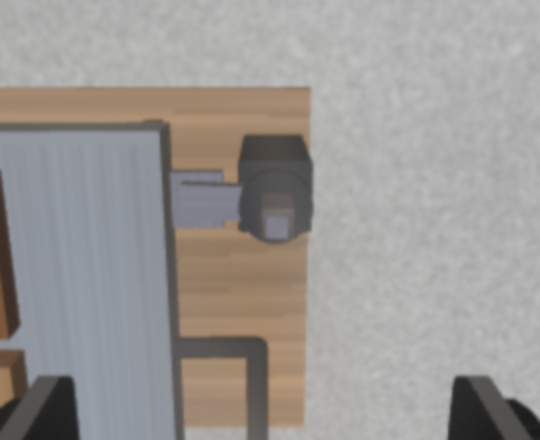

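Run:
```python
from h import *
a=-.4368+np.pi/2; x,y=.4485,-.229
manip.set_gripper(.5); manip.move_l([x,y,.12]); manip.move_l([x,y,.046],max_speed=.08); state("at key"); manip.set_gripper(0,80); state("grip")
manip.move_l([x,y,.22],max_speed=.15)
go(.435,.30,.40,YAW+np.pi/2); state("lifted")
T=np.array(manip.current_ee_pos()); R=manip.current_tcp_rot()
p,W=cloud("wrist","w7")
L=(W-T)@R   # tool coords
m=(abs(L[...,1])<.05)&(abs(L[...,2])<.06)&(L[...,0]>.0)&(L[...,0]<.05)
print("wrist: key pts in tool",m.sum()); P=L[m]
for lo in (-.03,-.01,0,.003,.01,.02,.03):
    q=L[(abs(L[...,1])<.05)&(abs(L[...,2])<.06)&(L[...,0]>lo)&(L[...,0]<lo+.008)]
    if len(q)>5: print(lo,len(q),"y",np.percentile(q[:,1],[2,98]).round(4),"z",np.percentile(q[:,2],[2,98]).round(4))
p2,W2=cloud("top","t7"); L2=(W2-T)@R
for lo in (-.04,-.03,-.01,0,.005,.01,.02,.03):
    q=L2[(abs(L2[...,1])<.05)&(abs(L2[...,2])<.06)&(L2[...,0]>lo)&(L2[...,0]<lo+.01)]
    if len(q)>5: print("top",lo,len(q),"y",np.percentile(q[:,1],[2,98]).round(4),"z",np.percentile(q[:,2],[2,98]).round(4))
```

```text
at key t 29.2 tcp [ 0.4488 -0.2292  0.0464] w 0.499 F [ 0.2  0.7 -0.1]
grip t 29.6 tcp [ 0.4488 -0.2292  0.0465] w 0.149 F [-0.8  1.   6. ]
lifted t 32.9 tcp [0.4353 0.2994 0.3996] w 0.148 F [-0.8 -0.8 -0.8]
wrist: key pts in tool 1555
-0.03 5663 y [-0.0155  0.0153] z [-0.0356  0.032 ]
-0.01 459 y [-0.0185  0.0184] z [-0.0362 -0.0058]
0 372 y [-0.0165  0.0167] z [-0.0363 -0.0011]
0.003 877 y [-0.0167  0.0168] z [-0.036  -0.0005]
0.01 179 y [-0.0165  0.0169] z [-0.0176 -0.0166]
0.02 150 y [-0.0163  0.0169] z [-0.0175 -0.0166]
0.03 129 y [-0.0166  0.0169] z [-0.0175 -0.0166]
top -0.03 85 y [-0.0114  0.0017] z [-0.0308  0.0357]
top -0.01 48 y [-0.0153 -0.0081] z [-0.0352  0.0342]
top 0 40 y [-0.021  -0.0085] z [-0.0329  0.03  ]
top 0.005 34 y [-0.021  -0.0089] z [-0.031   0.0046]
top 0.01 16 y [-0.0206 -0.0064] z [-0.0169 -0.004 ]
top 0.02 17 y [-0.0208 -0.0185] z [-0.0156  0.0072]
top 0.03 24 y [-0.0211 -0.0194] z [-0.0149  0.016 ]
```

View pics/w7.png

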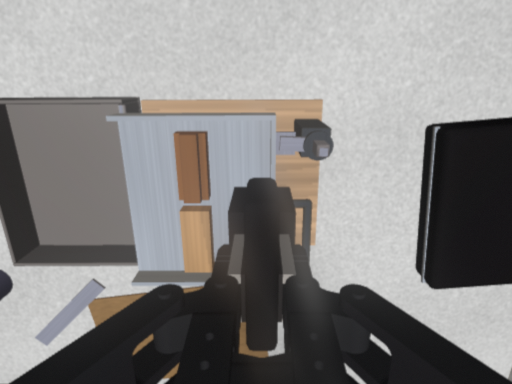

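The key is centred in the hand: its hub reads ±16.7 mm in y and its near face is at -17.1 mm. That shows the wrist camera is true and the top camera is about 4 mm off in y. Inserting at the wrist-measured shaft position.

Run:
```python
from h import *
x,y=.4350,.3717
go(x,y,.26,np.pi/2); manip.move_l([x,y,.222],max_speed=.08); manip.dwell(.3); state("above"); f0=manip.current_force()
z=.222
while z>.1815:
    z-=.003; manip.move_l([x,y,max(z,.181)],max_speed=.03)
    f=np.array(manip.current_force())-f0
    print(round(z,4),manip.current_ee_pos().round(4),f.round(1),manip.current_ft_torque().round(2))
    if np.linalg.norm(f)>18: break
```

```text
above t 34.6 tcp [0.4351 0.3718 0.2223] w 0.149 F [-0.2  0.3 -0.9]
0.219 [0.4349 0.3716 0.2187] [ 0.5  0.2 -0. ] [-0.05  0.02 -0.08]
0.216 [0.4349 0.3716 0.2157] [ 0.7 -0.3 -1.1] [ 0.07 -0.03 -0.03]
0.213 [0.4349 0.3716 0.2128] [-0.3 -0.2 -0.1] [ 0.01  0.02 -0.01]
0.21 [0.4349 0.3716 0.2098] [ 0.8 -0.2 -0.5] [ 0.02  0.01 -0.01]
0.207 [0.4349 0.3716 0.2068] [-0.4 -1.  -0.4] [ 0.04  0.01 -0.02]
0.204 [0.4349 0.3716 0.2038] [ 0.6 -0.4 -0.1] [ 0.   -0.01 -0.04]
0.201 [0.4349 0.3716 0.2008] [ 0.4 -0.8  0.4] [ 0.    0.02 -0.02]
0.198 [0.4349 0.3716 0.1978] [-0.3 -0.3  0.4] [-0.03  0.02  0.02]
0.195 [0.4349 0.3716 0.1948] [ 0.3 -0.5  0.5] [ 0.04  0.03 -0.01]
0.192 [0.4349 0.3716 0.1918] [ 0.1 -0.5 -0.2] [ 0.02 -0.01 -0.  ]
0.189 [0.4349 0.3717 0.1888] [ 1.2 -0.8 -0.7] [ 0.02  0.01 -0.02]
0.186 [0.4349 0.3716 0.1858] [1.1 0.2 0.7] [ 0.02 -0.03  0.  ]
0.183 [0.4349 0.3716 0.1828] [-0.1 -0.6  0.1] [-0.07 -0.01 -0.02]
0.18 [0.4351 0.3717 0.181 ] [-0.1 -0.5  0. ] [ 0.02 -0.05  0.04]
```

Run:
```python
from h import *
x,y,z=.4350,.3717,.181
f0=manip.current_force()
for _ in range(4):
    z-=.001; manip.move_l([x,y,z],max_speed=.02); fz=(manip.current_force()-f0)[2]; print(round(z,4),fz.round(1))
    if fz>5: z+=.0005; break
a=np.pi/2
while a>-.10:
    a-=.10; manip.move_l([x,y,z],rot(a),max_speed=.05)
    t=manip.current_ft_torque(); print(round(np.pi/2-a,2),"Mz",t[2].round(3),"F",manip.current_force().round(1))
    if abs(t[2])>.5: break
state("turned"); print(manip.current_qpos().round(2))
```

```text
0.18 9.0
0.1 Mz -0.046 F [-1.4 -0.9  6. ]
0.2 Mz -0.027 F [-0.5 -2.2  6. ]
0.3 Mz -0.07 F [-0.3 -2.7  6.1]
0.4 Mz -0.019 F [ 0.3 -3.1  6.1]
0.5 Mz -0.046 F [-0.9 -4.5  7.4]
0.6 Mz -0.08 F [-0.5 -3.4  7.1]
0.7 Mz 0.009 F [-1.3 -3.6  6.7]
0.8 Mz -0.029 F [-0.9 -3.7  7.5]
0.9 Mz -0.049 F [-1.  -4.5  8.1]
1.0 Mz 0.039 F [-1.3 -4.3  8.4]
1.1 Mz -0.009 F [-2.8 -4.1  8.3]
1.2 Mz -0.041 F [-2.7 -4.4  7.7]
1.3 Mz 0.01 F [-3.  -4.4  9.1]
1.4 Mz -0.044 F [-3.2 -4.   8.9]
1.5 Mz -0.034 F [-2.9 -4.4  8.7]
1.6 Mz -0.067 F [-2.9 -4.9  9.1]
1.7 Mz -0.042 F [-3.1 -4.   9.8]
turned t 42.6 tcp [0.4347 0.3713 0.181 ] w 0.147 F [-3.1 -4.   9.8]
[ 0.63  0.45  1.64 -0.    1.05  0.75]
```

Run:
```python
from h import *
manip.set_gripper(.5); state("released"); T=manip.current_ee_pos(); manip.move_l([T[0],T[1],.28],max_speed=.1)
manip.set_gripper(1)
go(.53,.345,.33,YAW+np.pi/2); state("view")
p,W=cloud("wrist","w8"); np.save("w8.npy",W)
def f(n,*b):
    m=sel(W,*b); print(n,rect(W[m]) if m.sum()>5 else None)
f("bar",.48,.66,.355,.42,.115,.15)
f("key",.38,.47,.31,.42,.195,.22)
f("wall top",.45,.60,.31,.345,.140,.16)
f("tongue",.36,.44,.31,.42,.115,.135)
cv2.imwrite("pics/w8c.png",cv2.resize(p[0:300,100:500,::-1],None,fx=1.7,fy=1.7))
```

```text
released t 43.0 tcp [0.435  0.3717 0.1803] w 0.5 F [ 0.1  0.5 -0.6]
view t 46.2 tcp [0.5299 0.345  0.3299] w 1.0 F [ 0.5 -0.1  0.3]
bar (array([0.5646, 0.3628, 0.1108, 0.0156, 0.0007, 0.1332]), 1090)
key (array([0.4352, 0.3718, 0.0719, 0.0141, 1.4478, 0.2085]), 1880)
wall top (array([0.5252, 0.3155, 0.1492, 0.0062, 0.0181, 0.1442]), 873)
tongue (array([ 0.4132,  0.3474,  0.0634,  0.0522, -1.5235,  0.127 ]), 1011)
```

View pics/w8c.png

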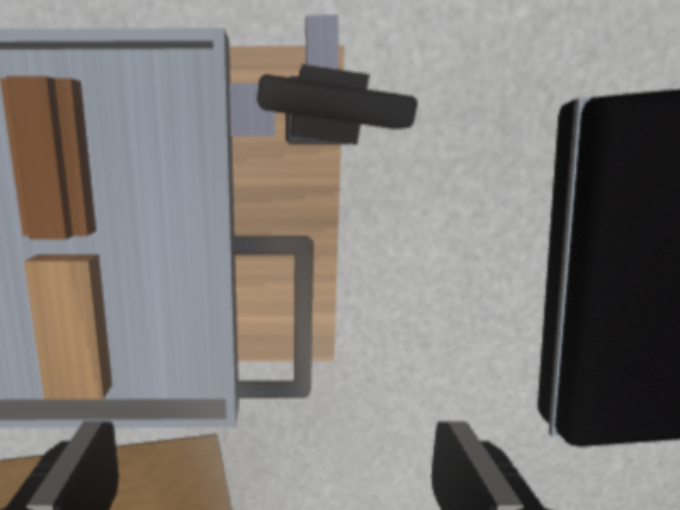

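The tongue now points along -x at (322,40), clear of the lug, and the key sits with its top at 0.21 m. Next I lift by the handle.

```bash
cat >> h.py <<'E'
HY=.018; HB=np.array([.5646,.3640])   # handle bar middle when down
def tcp_at(th,dz=-.019):
    d=.245*np.cos(th)-.020*np.sin(th)-.245
    return [HB[0]-d*np.sin(HY),HB[1]+d*np.cos(HY),.110+.245*np.sin(th)+.020*np.cos(th)+dz]
E
python3 - <<'E'
from h import *
W=np.load("w8.npy"); print("plate z",np.nanmedian(W[sel(W,.55,.58,.33,.35,-.01,.12)][:,2]))
manip.set_gripper(.45)
p=tcp_at(0); go(p[0],p[1],.20,HY+np.pi/2); manip.move_l(p,max_speed=.06); state("at bar"); f0=manip.current_force()
manip.set_gripper(0,40); state("gripped")
for th in np.arange(.05,.301,.05):
    manip.move_l(tcp_at(th),max_speed=.04); f=manip.current_force(); print(round(th,2),f.round(1),round(manip.current_grip_width(),3))
    if np.linalg.norm(f-f0)>20: break
E
```

```text
plate z 0.008148466098553544
at bar t 49.0 tcp [0.5648 0.3641 0.1114] w 0.45 F [ 0.5  0.3 -0.6]
gripped t 49.4 tcp [0.5647 0.364  0.1113] w 0.125 F [-1.4 -2.   2.9]
0.05 [ 1.8  1.5 -3.8] 0.124
0.1 [ 1.6  2.6 -3. ] 0.128
0.15 [ 0.5  4.7 -2.3] 0.127
0.2 [ 2.1  6.4 -2.2] 0.127
0.25 [ 0.2  6.4 -2.3] 0.128
0.3 [ 2.1  7.  -0.6] 0.125
```

Run:
```python
from h import *
for th in np.arange(.35,.951,.05):
    manip.move_l(tcp_at(th),max_speed=.06); f=manip.current_force(); print(round(th,2),f.round(1),round(manip.current_grip_width(),3))
    if np.linalg.norm(f)>28: break
manip.dwell(1.5); state("up")
p,W=cloud("side","s9"); cv2.imwrite("pics/s9c.png",cv2.resize(p[90:290,130:330,::-1],None,fx=3,fy=3))
```

```text
0.35 [ 1.4  8.3 -0.5] 0.12
0.4 [0.5 9.1 0.9] 0.12
0.45 [ 0.4 10.8  1.3] 0.118
0.5 [-0.5 11.3  2.8] 0.123
0.55 [-0.7 11.3  4.5] 0.121
0.6 [-1.2 11.4  6.3] 0.122
0.65 [-1.9 13.   7. ] 0.122
0.7 [-1.8 12.6  8.6] 0.12
0.75 [-2.1 13.7 12.2] 0.125
0.8 [-3.3 14.5 13.8] 0.121
0.85 [-3.4 13.6 12.4] 0.128
0.9 [-3.2 11.2 14. ] 0.126
0.95 [-2.9  9.8 13.5] 0.12
up t 58.3 tcp [0.5669 0.247  0.3042] w 0.122 F [-3.  10.6 14.7]
```

View pics/s9c.png

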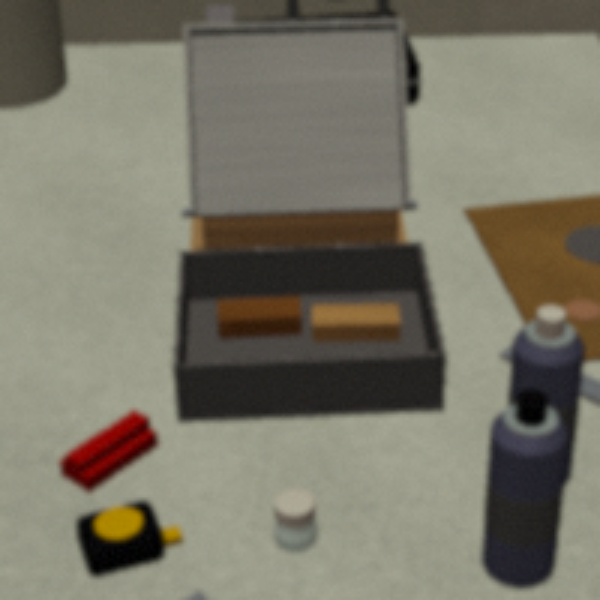

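Both offcuts are in the crate, at (260,315) and (355,320), and the tray is raised and empty. Lowering it slowly.

Run:
```python
from h import *
for th in np.arange(.90,-.001,-.05):
    manip.move_l(tcp_at(max(th,0)),max_speed=.05); f=manip.current_force()
    if np.linalg.norm(f)>28: print("force",th,f); break
print(round(th,2),f.round(1)); 
manip.move_l(tcp_at(0,-.020),max_speed=.02); manip.dwell(.5); state("down")
manip.set_gripper(.45,40); manip.dwell(.3); state("open")
T=manip.current_ee_pos(); manip.move_l([T[0],T[1],.22],max_speed=.08); manip.set_gripper(1)
# view over the key in the turned orientation
go(.435,.372,.33,-.123); state("over key")
p,W=cloud("wrist","w10"); m=sel(W,.38,.48,.31,.43,.195,.22); print("key",rect(W[m]))
go(.53,.345,.33,YAW+np.pi/2); p,W=cloud("wrist","w11")
def f(n,*b):
    m=sel(W,*b); print(n,rect(W[m]) if m.sum()>5 else None)
f("key",.38,.47,.31,.42,.195,.22); f("bar",.48,.66,.355,.42,.115,.15); f("wall top",.45,.60,.31,.345,.140,.16)
```

```text
-0.0 [ 5.   2.4 -3.1]
down t 66.5 tcp [0.5645 0.364  0.1098] w 0.124 F [ 3.5  1.5 -3.1]
open t 67.2 tcp [0.5646 0.364  0.11  ] w 0.454 F [0.5 0.2 0.5]
over key t 70.9 tcp [0.4351 0.372  0.3298] w 0.997 F [-0.5  0.2  0.8]
key (array([0.436 , 0.3726, 0.0712, 0.0139, 1.4414, 0.2084]), 1349)
key (array([0.4352, 0.3718, 0.072 , 0.014 , 1.449 , 0.2085]), 1876)
bar (array([0.5646, 0.3629, 0.1108, 0.0157, 0.0011, 0.1332]), 1096)
wall top (array([0.5253, 0.3155, 0.1491, 0.0062, 0.0184, 0.1441]), 882)
```

Run:
```python
from h import *
x,y,z=.4352,.3719,.1812; a=-.126
manip.set_gripper(.5); go(x,y,.26,a); manip.move_l([x,y,z],max_speed=.06); state("at key"); manip.set_gripper(0,80); state("grip")
while a<np.pi/2+.018+.2:
    a+=.10 if a<1.5 else .04; manip.move_l([x,y,z],rot(a),max_speed=.05)
    t=manip.current_ft_torque()
    if a>1.2 or abs(t[2])>.25: print(round(a-np.pi/2,3),"Mz",t[2].round(3),"F",manip.current_force().round(1))
    if a>1.5 and abs(t[2])>.45: break
manip.set_gripper(.5); state("rel"); manip.move_l([x,y,.28],max_speed=.1); manip.set_gripper(1)
go(.53,.345,.33,YAW+np.pi/2); p,W=cloud("wrist","w12"); m=sel(W,.38,.48,.31,.43,.195,.22); print("key",rect(W[m]))
cv2.imwrite("pics/w12c.png",cv2.resize(p[0:300,100:500,::-1],None,fx=1.7,fy=1.7))
go(.45,.30,.45,YAW+np.pi/2); cloud("side","s12")
p,W=cloud("top","t12"); m=sel(W,.40,.65,-.11,.09,.014,.05); print("crate contents z/y/x",[np.percentile(W[m][:,i],[2,98]).round(3).tolist() for i in range(3)]); state("end")
```

```text
at key t 76.2 tcp [0.4353 0.372  0.1816] w 0.502 F [0.  0.2 0.6]
grip t 76.5 tcp [0.435  0.372  0.1816] w 0.149 F [-3.4 -0.4  4.2]
-0.297 Mz 0.102 F [-4.6 -0.3  9. ]
-0.197 Mz 0.017 F [-5.2 -1.6  8.2]
-0.097 Mz 0.083 F [-4.5 -1.   9. ]
0.003 Mz 0.1 F [-4.9 -0.2  7.9]
0.043 Mz 0.039 F [-4.9 -1.7  8.2]
0.083 Mz 0.048 F [-4.8 -1.5  8. ]
0.123 Mz -0.007 F [-4.8 -1.5  9.5]
0.163 Mz 0.066 F [-4.2 -1.5  9. ]
0.203 Mz 0.058 F [-4.6 -1.6  8.6]
0.243 Mz -0.142 F [-4.4 -1.4  9.7]
rel t 82.7 tcp [0.4352 0.3718 0.181 ] w 0.496 F [-0.6  0.5  0.1]
key (array([0.4351, 0.3717, 0.0718, 0.0142, 0.2113, 0.2084]), 1953)
crate contents z/y/x [[0.43, 0.649], [0.001, 0.059], [0.02, 0.04]]
end t 85.6 tcp [0.4502 0.3003 0.4476] w 1.002 F [ 0.7  0.5 -0.2]
```

View pics/w12c.png

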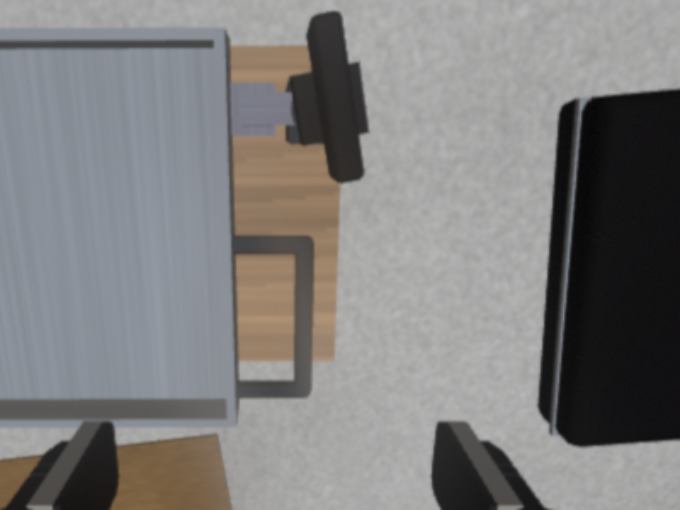

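View pics/t12.png

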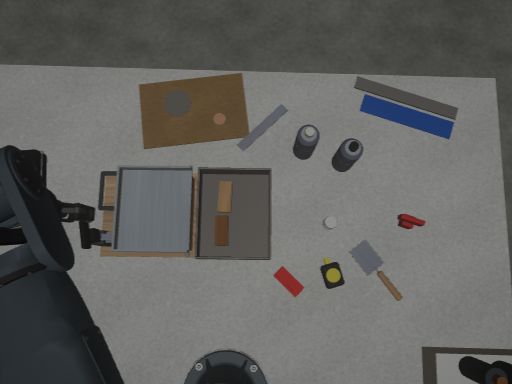

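The tongue is back over the lug at (262,108) and the key is seated. Both offcuts lie in the crate at (224,197) and (222,230), and the bystanders haven't moved. Handing in.

```bash
python3 -c "
from bench import manip
manip.sign_off()"
```

```text
the job is handed in; nothing more can be done
```

The job is handed in at about 86 s of the 208 s allowed; no verdict is reported. Two offcuts were present: the pale batten `offcut_a` and the dark moulding `offcut_b`.

I laid both offcuts in the tray, fitted the black key and turned it clockwise to unlock. I then lifted the tray by its handle to about 0.95 rad, lowered it slowly under grip, and turned the key back.

**Last checks**
- **Offcuts:** the final top view shows both lying in the crate.
- **Tray:** it is down; the handle and wall top read the same before and after the lift.
- **Key:** it is seated within about 1 mm of the shaft axis, with its top at 0.2084 m against the 0.2105 m expected. The wrist camera read heights about 2 mm low throughout.
- **Latch:** the tongue is back over the lug. The key rests 0.19 rad past straight, close to the stated 0.17 rad of play, so I take the latch to be near 0. I did not measure its angle directly, and the torque showed no clear end stop.
- **Bystanders:** they look to be in their starting places; I compared the pictures and did not measure them.
- **Robot:** clear of everything.

**Disagreement:** the top camera read about 4 mm off in y against the wrist camera. Looking at the key in the gripper showed the wrist camera was right, so I used it for the grasps, the key fit and the handle. The tray placings used top-camera estimates.

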